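# Set the cutting dies on their leather blanks

## Task

Four steel cutting dies and four roughed-out pieces of tan sole leather lie about the green cutting mat. Lay them up for the press: set every die, cutting edge down, on the piece of leather that has its outline, in the middle and turned the same way, so that an even margin of leather shows all round, and let go. Put the dies down, do not drop them, and leave the white tub and the mallet where they are.

Things in the scene. Friction and masses are not known exactly. Their poses are not given: they have to be found in the camera images.
- die_round: Round die: plain steel ring, outer diameter 60 mm. Band 32 mm high, wall 4 mm, cutting edge down, hollow like a cookie cutter but for one bar through the middle along its y across it (8 mm wide, just below the top edge). Origin: centre of the outline at the cutting edge (underside, on the mat at the start); z up, x and y level. About 170 g, loose.
- die_oval: Oval key-fob die: plain steel ellipse, outside 82 mm long (x), 54 mm wide (y). Band 32 mm high, wall 4 mm, cutting edge down, hollow like a cookie cutter but for one bar at the middle across it (8 mm wide, just below the top edge). Origin: centre of the outline at the cutting edge (underside, on the mat at the start); z up, x lengthwise, y across. About 190 g, loose.
- die_card: Card-pocket die: plain steel rectangle, corners nearly square, outside 90 mm long (x), 60 mm wide (y). Band 32 mm high, wall 4 mm, cutting edge down, hollow like a cookie cutter but for two bars across it (8 mm wide, just below the top edge). Origin: centre of the outline at the cutting edge (underside, on the mat at the start); z up, x lengthwise, y across. About 280 g, loose.
- die_strap: Strap die: plain steel, narrow, straight sides and half-round ends, outside 104 mm long (x), 36 mm wide (y). Band 32 mm high, wall 4 mm, cutting edge down, hollow like a cookie cutter but for two bars across it (8 mm wide, just below the top edge). Origin: centre of the outline at the cutting edge (underside, on the mat at the start); z up, x lengthwise, y across. About 240 g, loose.
- blank_round: Round, diameter 84 mm: a roughed-out piece of stiff tan sole leather, 4 mm thick, fixed flat on the green mat; the outline of the round die, 12 mm larger all round. Origin: centre of its underside, on the mat (whose top is 3 mm above the bench); leather's top 4 mm above it; z up.
- blank_oval: Oval (ellipse), 106 mm long (x), 78 mm wide (y): a roughed-out piece of stiff tan sole leather, 4 mm thick, fixed flat on the green mat; the outline of the oval die, 12 mm larger all round. Origin: centre of its underside, on the mat (whose top is 3 mm above the bench); leather's top 4 mm above it; z up, x lengthwise, y across.
- blank_card: Rectangular, 114 mm long (x), 84 mm wide (y): a roughed-out piece of stiff tan sole leather, 4 mm thick, fixed flat on the green mat; the outline of the rectangular card-pocket die, 12 mm larger all round. Origin: centre of its underside, on the mat (whose top is 3 mm above the bench); leather's top 4 mm above it; z up, x lengthwise, y across.
- blank_strap: Narrow with straight sides and half-round ends, 128 mm long (x), 60 mm wide (y): a roughed-out piece of stiff tan sole leather, 4 mm thick, fixed flat on the green mat; the outline of the strap die, 12 mm larger all round. Origin: centre of its underside, on the mat (whose top is 3 mm above the bench); leather's top 4 mm above it; z up, x lengthwise, y across.
- glue_tub: Bystander: white plastic screw-lid tub, 96 mm in diameter, 82 mm high, standing upright on the far part of the mat. Origin: centre of its underside. Not to be moved.
- mallet: Bystander: rawhide mallet lying on the far right part of the mat, handle pointing away from the robot; head 52 mm in diameter and 84 mm long (along its y), wooden handle 24 mm thick reaching 212 mm from the head towards its -x. Origin: under the middle of the head, on the mat. Not to be moved.
Not all that is in view belongs to the job. What is shaped like the die_card but pink or purple is not meant.

How it is judged:
By the outcome, as a careful person would: the job done as asked, in the order asked, and still so for the second after the job is handed in, with the robot touching nothing.
It also fails if it takes over 99 s, if anything falls off the work surface, if the arm or the gripper's body presses on something with over 40 N, if the wrist force passes 120 N, or if a joint passes its speed limit or range.

## Robot

A 6-joint arm with a two-finger parallel gripper is mounted at the origin on the work surface. World frame = base frame: x ahead of the robot, y to its left, z up, the work surface at z = 0. Lengths are in mm, angles in rad, forces in N, time in s.
With the tool pointing down it reaches from about 375 to 925 mm from the base axis. Payload 5.7 kg.
Tool frame: the origin (TCP) lies at the very end of the fingers, on their centre line; the grasp point (between the pads) lies env.grasp_offset behind it (env.grasp_offset is the distance from the TCP to the grasp point, in mm); z points along the fingers, y is the line along which they close (so a half turn about z gives the same grasp; the last joint's range is limited). The gripper opens to 88 mm and grips with 3 to 60 N. Pads are 20 mm wide; open, the fingers measure 115 mm over their backs; the gripper's body (75 mm by 178 mm) begins 61 mm behind the grasp point.
Start: joints at [1.034, 0.359, 1.51, -0, 1.272, -0.115], TCP at [245.631, 547.383, 222.623] pointing down, gripper open.
Joint ranges: [-2.97, 2.97], [-1.01, 2.36], [0.21, 2.38], [-0.96, 4.11], [0.2, 2.71], [-2.98, 2.98]. Speed limits (rad/s): [2.39, 2.39, 3.14, 3.14, 3.14, 3.14].

## Interface

Orientations are given as a 3x3 rotation matrix whose columns are the frame's x, y, z axes.
In Python, from bench import telemetry, eyes, job, env gives the robot as it stands. The module is installed in compiled form; this text tells all that it offers.
- The arm moves only by the shell command python3 -m pendant 'ROWS' [OPENING] [FORCE]. ROWS is JSON, one flat list of numbers, 6 for each row, row after row: the shift along the world's x, y, z in cm, then the turn, a rotation vector about the world's x, y, z in degrees. In form: [tx, ty, tz, ax, ay, az, tx, ty, tz, ax, ay, az, ...]. A call has 1 to 5 rows; each row shifts and turns the commanded pose from where the row before left it; what a row does not reach is not made up. A row lasts 1/10 s, in which the tool goes at most 50 mm and 8.59 degrees, less where a joint would pass 70% of its speed; a pose out of reach is approached as far as the arm can. A call is refused whole if a number of a shift passes 5 or a number of a turn 8.59, either way. A call with a gripper value outside its range is refused whole. OPENING is the finger opening in cm, from 0 to 8.78, set as the call begins (- or left out, the last holds). The fingers move at their own pace and stop on an object; FORCE is the grip in N (left out, the last holds). Time passes only in rows, so rows that do not move let the fingers close. It gives the time, the measured TCP pose, the force, the opening and the grip force at its end, in the units of the state.
- telemetry.state(): the state, without advancing time (a new reading comes with each control period).
- eyes.camera(name): name is "side" or "top" or "wrist"; returns (picture, depth): 400x640x3 uint8, red, green, blue; 400x640 float32, mm along the optical axis (not along the pixel's ray), 0 where there is no reading.
- eyes.calibration(name): a dict with "K" (3x3 intrinsics, pixels), "view" (4x4, takes a point from world to camera coordinates). Camera axes: x right, y down, z forward; pixel columns grow to the right and rows downward; lengths in mm; the calibration is good to about 2 mm. A picture is of the moment at which its call begins: read the wrist's pose just before it. calibration takes no time and is no camera call; for the wrist camera it gives the pose at the moment of the call.
- job.hand_in(): hands the job in; it is judged then, once.
The state is a dict: "time_s": time; "joint_positions": joint angles; "qvel": joint speeds; "tau": joint torques, N m; "ee_pos": TCP position; "tool_rot": TCP orientation; "wrist_force": force on the tool from outside, world axes, zero at the start; "torque": the same for the moment, N m; "grip_width": opening from 0.0 (shut) to 1.0 (fully open); "grasp_force": force on a finger pad.
Only numpy, scipy, OpenCV 4.12 (cv2) and the standard library are available. Lean on these libraries where they do the work, as an engineer would, in place of code of your own. Each camera call takes 0.05 s, during which the arm holds its last target. There are 200 camera calls.

## Working session

There is one attempt and no reset: what is moved stays moved. The work goes in short steps, Python scripts to look and compute and a shell command to move; the robot and the scene stay as the last step left them, time stands still between calls to the robot, and variables do not carry over. Pictures are saved under pics/ and viewed, at most 14 in all, crops included, and the job is handed in when it is done.

```bash
mkdir -p pics
python3 - <<'E'
from bench import telemetry, eyes, job, env
import cv2,numpy as np
s=telemetry.state();print(s['time_s'],s['ee_pos'],s['tool_rot'],env.grasp_offset,s['grip_width'])
for n in("top","side"):
    p,d=eyes.camera(n);cv2.imwrite(f"pics/{n}0.png",p[:,:,::-1]);np.savez(f"{n}0.npz",p=p,d=d,**eyes.calibration(n))
    c=eyes.calibration(n);print(c['K'],c['view'])
E
```

```text
0.0 [245.2848981  546.80749589 221.81352332] [[-9.12332520e-01  4.09448967e-01 -9.57372278e-04]
 [ 4.09450018e-01  9.12331220e-01 -1.55823904e-03]
 [ 2.35421252e-04 -1.81362825e-03 -9.99998328e-01]] 18.700000000000003 0.9967602803733917
[[495.35995344   0.         322.36108365]
 [  0.         495.35995344 206.32146808]
 [  0.           0.           1.        ]] [[ 2.57497312e-02 -9.99647523e-01  6.46379085e-03 -1.16661314e+02]
 [-9.97948869e-01 -2.60839884e-02 -5.84609374e-02  5.46628339e+02]
 [ 5.86089327e-02 -4.94517935e-03 -9.98268771e-01  1.84627077e+03]
 [ 0.00000000e+00  0.00000000e+00  0.00000000e+00  1.00000000e+00]]
[[405.55953256   0.         322.91800494]
 [  0.         405.55953256 206.57306438]
 [  0.           0.           1.        ]] [[-9.99878986e-01 -9.71766933e-03 -1.21482831e-02  5.42903908e+02]
 [ 2.26849139e-03  6.81475386e-01 -7.31837518e-01  9.57264211e+01]
 [ 1.53905109e-02 -7.31776514e-01 -6.81370873e-01  1.11251384e+03]
 [ 0.00000000e+00  0.00000000e+00  0.00000000e+00  1.00000000e+00]]
```

View pics/top0.png

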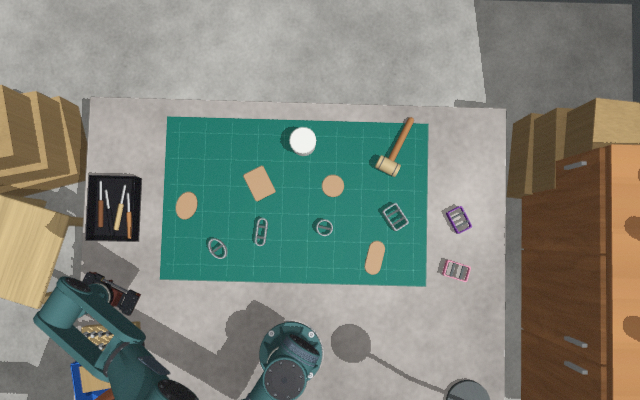

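View pics/side0.png

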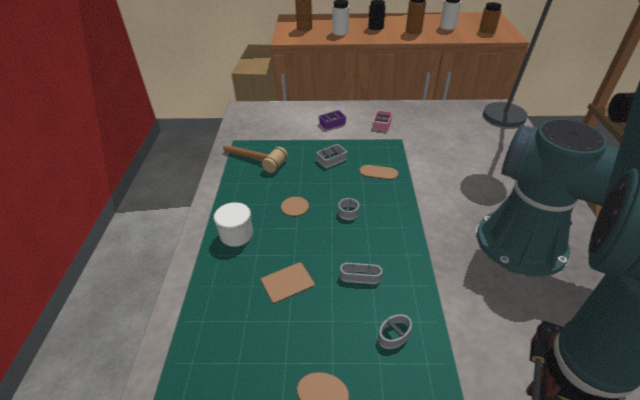

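```bash
cat > h.py <<'E'
import cv2,numpy as np
from bench import telemetry, eyes
def pts(K,view,uv,z):
    """cast pixels (N,2) onto world plane height z (scalar or per pixel)"""
    R,t=view[:3,:3],view[:3,3]; c=-R.T@t
    r=np.c_[uv,np.ones(len(uv))]@np.linalg.inv(K).T@R
    return (c+r*((z-c[2])/r[:,2])[:,None])[:,:2]
def world(K,view,d):
    v,u=np.mgrid[:d.shape[0],:d.shape[1]]
    c=np.stack([(u-K[0,2])/K[0,0]*d,(v-K[1,2])/K[1,1]*d,d],-1)
    return (c-view[:3,3])@view[:3,:3]
def rect(w):
    (cx,cy),(a,b),th=cv2.minAreaRect(w.astype(np.float32))
    if a<b: a,b,th=b,a,th+90
    return np.round([cx,cy,a,b,(th+90)%180-90],1)
def find(p,d,K,view,amin=60,half=1.0):
    hsv=cv2.cvtColor(p,cv2.COLOR_RGB2HSV); out=[]
    W=world(K,view,d)
    tan=cv2.inRange(hsv,(4,50,100),(20,200,255))
    rim=((hsv[...,1]<70)&(W[...,2]>22)&(W[...,2]<50)&(d>0)).astype(np.uint8)*255
    for n,m,z in(("tan",tan,7),("die",rim,35)):
        for c in cv2.findContours(m,cv2.RETR_EXTERNAL,cv2.CHAIN_APPROX_NONE)[0]:
            if len(c)<amin: continue
            w=pts(K,view,c[:,0].astype(float),z)
            if not(250<w[:,0].mean()<900 and abs(w[:,1].mean())<620): continue
            bu=np.round(c[:,0].mean(0)); x,y,bw,bh=cv2.boundingRect(c)
            edge=x<=1 or y<=1 or x+bw>=p.shape[1]-1 or y+bh>=p.shape[0]-1
            M=cv2.moments(w.astype(np.float32).reshape(-1,1,2)); e=cv2.fitEllipse(w.astype(np.float32))
            print(n,bu,"rect",rect(w),"mom",np.round([M['m10']/M['m00'],M['m01']/M['m00']],1),"ell",np.round([e[0][0],e[0][1],e[1][1],e[1][0],e[2]%180-90],1),"EDGE" if edge else"")
    return tan,rim,W
def look(name,save=None,amin=100):
    c=eyes.calibration(name);p,d=eyes.camera(name)
    if save: cv2.imwrite(f"pics/{save}.png",p[:,:,::-1])
    return find(p,d,c['K'],c['view'],amin)
E
python3 - <<'E'
from h import *
for n in("top","side"):
    a=np.load(n+"0.npz");print(n);t,r,W=find(a['p'],a['d'],a['K'],a['view'],25)
    if n=="top":
        for u,v in((396,206),(259,184),(320,260),(303,140),(317,227),(396,216)):print(u,v,W[v,u].round(1),a['p'][v,u])
E
```

```text
top
tan [374. 257.] rect [ 363.6 -303.2  124.6   58.3  -12.9] mom [ 363.5 -303.1] ell [ 363.6 -303.1  133.    60.9  -12.6] 
tan [186. 205.] rect [541.6 412.   98.3  75.3   2.3] mom [541.4 411.4] ell [541.4 411.5 101.1  73.9 -14.1] 
tan [333. 186.] rect [ 630.1 -138.9   79.9   79.6    1.5] mom [ 630. -139.] ell [ 630.  -139.    80.1   79.4   22.7] 
tan [259. 183.] rect [632.3 139.7 112.5  81.2  28.2] mom [632.  139.5] ell [632.1 139.6 132.   91.7  28.5] 
tan [386. 167.] rect [ 709.6 -344.9   79.8   44.6   64.7] mom [ 708.5 -322.8] ell [ 707.  -341.9   76.    38.4   65.6] 
tan [399. 144.] rect [ 803.3 -391.   214.9   38.   -20.4] mom [ 810.2 -394.3] ell [ 796.  -391.   215.6   33.8  -22. ] 
die [451. 271.] rect [ 328.2 -585.5   58.5   38.5  -16.9] mom [ 326.5 -587.8] ell [ 335.7 -568.7   75.5   54.7   18.8] 
die [217. 248.] rect [382.1 281.4  70.6  62.8   2.2] mom [381.9 282.7] ell [381.9 282.7  78.6  53.4  37.5] 
die [324. 229.] rect [ 469.9 -112.3   55.7   55.7  -88.5] mom [ 479.4 -114.9] ell [ 470.  -112.    57.5   54.2  -22.3] 
die [261. 232.] rect [448.3 122.5 101.4  37.7  -5.2] m
[... 1514 characters left out ...]
4.2] 
die [360. 271.] rect [449.1 128.4 101.8  48.6  -5.7] mom [449.  127.5] ell [448.8 127.5 114.8  48.3  -5.2] 
die [235. 235.] rect [778.    5.1  90.4  55.4  17.6] mom [775.9  10. ] ell [783.6 -11.5  83.1  82.5 -26.6] 
die [348. 206.] rect [ 470.8 -105.6   72.4   58.1   89. ] mom [ 471.2 -106.8] ell [ 471.2 -106.8   72.2   59.2   86.5] 
die [331. 153.] rect [ 518.7 -368.   100.9   76.5   34.6] mom [ 518.4 -368.8] ell [ 518.3 -368.8  114.3   78.9   41.9] 
die [380. 119.] rect [ 333.2 -585.8   57.5   24.5  -23.8] mom [ 330.  -582.4] ell [ 332.6 -587.2   55.3   27.   -23. ] 
die [383. 115.] rect [ 320.6 -615.8   48.1   18.7  -16.6] mom [ 321.4 -616.5] ell [ 322.  -617.    48.9   17.4  -17.3]
```

```bash
python3 -m pendant '[1.7,-3.3,0,0,0,8.2,1.7,-3.3,0,0,0,8.2,1.7,-3.3,0,0,0,8.2,1.7,-3.3,0,0,0,8.2]' 8.78 20; python3 -m pendant '[1.7,-3.3,0,0,0,8.2,1.7,-3.3,0,0,0,8.2,1.7,-3.3,0,0,0,8.2,1.7,-3.3,0,0,0,8.2,0,0,0,0,0,0]'
cat >> h.py <<'E'
def st():
    s=telemetry.state();R=s['tool_rot']
    print("t",round(s['time_s'],2),"pos",np.round(s['ee_pos'],1),"yaw",round(np.degrees(np.arctan2(R[1,0],R[0,0])),1),"tilt",np.round(R[:2,2],3),"F",np.round(s['wrist_force'],1),"grip",round(s['grip_width']*87.8,1),round(s['grasp_force'],1))
E
python3 - <<'E'
from h import *
st();look("wrist","w1")
E
```

```text
time_s: 0.5
ee_pos: [313.8, 413.9, 222.3]
tool_rot: [[-0.988, -0.156, -0.0], [-0.156, 0.988, -0.001], [0.001, -0.001, -1.0]]
wrist_force: [-0.1, -0.7, 0.2]
grip_width: 1.001
grasp_force: 0.0
time_s: 1.0
ee_pos: [382.8, 280.4, 222.4]
tool_rot: [[-0.75, -0.662, 0.0], [-0.662, 0.75, -0.002], [0.001, -0.001, -1.0]]
wrist_force: [-0.6, 0.6, -0.3]
grip_width: 0.997
grasp_force: 0.0
t 1.0 pos [382.8 280.4 222.4] yaw -138.6 tilt [ 0.    -0.002] F [-0.6  0.6 -0.3] grip 87.6 0.0
tan [464. 365.] rect [444.8 596.5 463.2  24.5 -48.5] mom [423.1 626. ] ell [337.2 718.4 719.2  23.8 -47.5] EDGE
tan [305. 334.] rect [552.3 422.4  96.3  51.6 -48.5] mom [552.4 416.6] ell [552.8 416.3 102.9  52.9 -41.2] 
tan [101. 303.] rect [680.2 201.8 104.2  45.6  26.4] mom [681.6 200.8] ell [678.1 203.5  97.3  43.4  21.2] 
tan [517. 305.] rect [343.6 583.2 102.8  39.2  56.6] mom [339.9 584.7] ell [343.3 579.4  91.7  38.1  61. ] 
tan [ 83. 224.] rect [611.5 129.8  84.7  73.6 -61.4] mom [608.8 126. ] ell [609.9 125.  101.   73.1 -46.6] 
die [314. 171.] rect [380.9 283.3  81.   53.1  41.5] mom [380.9 283.4] ell [380.9 283.4  81.6  52.8  38. ] 
die [153. 116.] rect [446.2 124.9 105.6  39.1  -5.8] mom [446.1 124.8] ell [445.9 124.8 116.1  42.   -6.5]
```

View pics/w1.png

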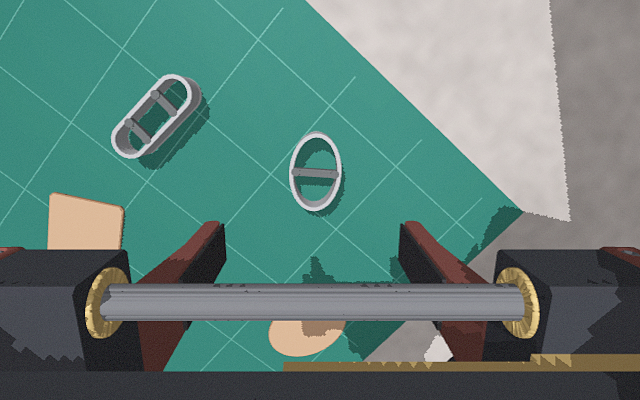

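```bash
python3 -m pendant '[-0.2,0.3,-4,0,0,-3.4,0,0,-5,0,0,0,0,0,-5,0,0,0,0,0,-4.5,0,0,0,0,0,-2.8,0,0,0]'; python3 -m pendant '[0,0,0,0,0,0,0,0,0,0,0,0]' | sed -n 2p;  python3 -m pendant '[0,0,0,0,0,0,0,0,0,0,0,0,0,0,0,0,0,0,0,0,0,0,0,0,0,0,0,0,0,0]' 0 25
python3 - <<'E'
from h import *
st()
E
```

```text
time_s: 1.55
ee_pos: [377.2, 286.9, 6.7]
tool_rot: [[-0.789, -0.614, -0.003], [-0.614, 0.789, -0.001], [0.003, 0.001, -1.0]]
wrist_force: [0.8, -0.7, 0.9]
grip_width: 1.001
grasp_force: 0.0
ee_pos: [378.9, 287.3, 9.6]
time_s: 2.25
ee_pos: [380.2, 286.8, 10.4]
tool_rot: [[-0.788, -0.615, 0.002], [-0.615, 0.788, 0.001], [-0.002, -0.001, -1.0]]
wrist_force: [0.2, -1.5, 8.6]
grip_width: 0.61
grasp_force: 25.0
t 2.25 pos [380.2 286.8  10.4] yaw -142.0 tilt [0.002 0.001] F [ 0.2 -1.5  8.6] grip 53.5 25.0
```

```bash
python3 -m pendant '[0,0,3,0,0,0,0,0,3,0,0,0,2.3,1.7,0,0,0,-7.5,2.3,1.8,0,0,0,-7.5,2.3,1.8,0,0,0,-7.5]'>/dev/null; python3 -m pendant '[2.3,1.8,0,0,0,-7.5,2.3,1.8,0,0,0,-7.5,2.3,1.8,0,0,0,-7.5,2.3,1.8,0,0,0,-7,0,0,0,0,0,0]' >/dev/null;python3 -m pendant '[0,0,0,0,0,0,0,0,0,0,0,0]' |head -2
python3 - <<'E'
from h import *
st()
E
```

```text
time_s: 3.45
ee_pos: [539.0, 410.6, 68.9]
t 3.45 pos [539.  410.6  68.9] yaw 166.0 tilt [-0.002 -0.002] F [-0.4  0.  -1.7] grip 53.5 25.0
```

```bash
python3 -m pendant '[0.4,0.05,-2,0,0,0,0,0,-2,0,0,0,0,0,-0.9,0,0,0,0,0,0,0,0,0,0,0,0,0,0,0]' | sed -n '2p;4p';python3 -m pendant '[0,0,-0.2,0,0,0,0,0,0,0,0,0]'| sed -n '2p;4p'; python3 -m pendant '[0,0,-0.2,0,0,0,0,0,0,0,0,0]'| sed -n '2p;4p'
```

```text
ee_pos: [544.3, 411.9, 21.0]
wrist_force: [-0.4, 0.0, -1.1]
ee_pos: [544.9, 412.4, 19.4]
wrist_force: [1.2, -0.3, -2.2]
ee_pos: [544.5, 412.1, 16.7]
wrist_force: [0.4, -0.2, -1.7]
```

```bash
python3 -m pendant '[-0.15,-0.1,-0.1,0,0,0,0,0,0,0,0,0]'| sed -n '2p;4p'; python3 -m pendant '[0,0,-0.1,0,0,0,0,0,0,0,0,0]'| sed -n '2p;4p';python3 -m pendant '[0,0,-0.1,0,0,0,0,0,0,0,0,0]'| sed -n '2p;4p'
```

```text
ee_pos: [542.6, 410.8, 15.4]
wrist_force: [-1.0, -0.0, -2.0]
ee_pos: [543.0, 411.1, 14.5]
wrist_force: [0.0, 0.5, -2.3]
ee_pos: [543.1, 411.1, 14.4]
wrist_force: [-1.4, -0.9, 5.2]
```

```bash
python3 -m pendant '[0,0,0,0,0,0,0,0,0,0,0,0,0,0,0,0,0,0,0,0,0,0,0,0,0,0,0,0,0,0]' 8.78 >/dev/null; python3 -m pendant '[0,0,2,0,0,0,0,0,5,0,0,0,0,0,5,0,0,0,0,0,5,0,0,0,0,0,4,0,0,0]'>/dev/null; python3 -m pendant '[0,0,0,0,0,0,0,0,0,0,0,0]' |head -1;  python3 - <<'E'
from h import *
st();look("wrist","w2")
E
```

```text
time_s: 6.15
t 6.15 pos [543.5 411.4 224.8] yaw 166.0 tilt [0.002 0.001] F [-0.7 -0.2 -1. ] grip 87.5 0.0
tan [465. 365.] rect [842.7 541.9 469.   24.8  75.9] mom [854.8 576.6] ell [881.9 696.4 721.   24.2  76.8] EDGE
tan [102. 303.] rect [647.9 120.7 104.7  46.2 -29.1] mom [646.9 117.5] ell [648.  123.   96.7  45.6 -34.8] 
tan [311. 154.] rect [525.1 416.7  45.9  33.3  76. ] mom [527.3 415.8] ell [527.5 415.7  47.1  36.1  76.6] 
tan [310. 163.] rect [539.8 411.4 105.2  76.2 -15.5] mom [523.5 411.2] ell [541.3 411.1 100.9  71.3 -14.5] 
die [311. 169.] rect [541.  411.5  83.4  53.3 -13. ] mom [541.3 411.8] ell [541.3 411.8  82.9  53.3 -14. ] 
die [ 20. 144.] rect [448.3 128.5 102.4  46.2  -5.7] mom [456.1 129.4] ell [455.7 129.2 105.3  45.8 -12. ] EDGE
die [476. 109.] rect [5.315e+02 5.863e+02 2.255e+02 1.410e+01 1.000e-01] mom [528.3 586.3] ell [5.211e+02 5.863e+02 3.627e+02 1.240e+01 1.000e-01] EDGE
```

View pics/w2.png

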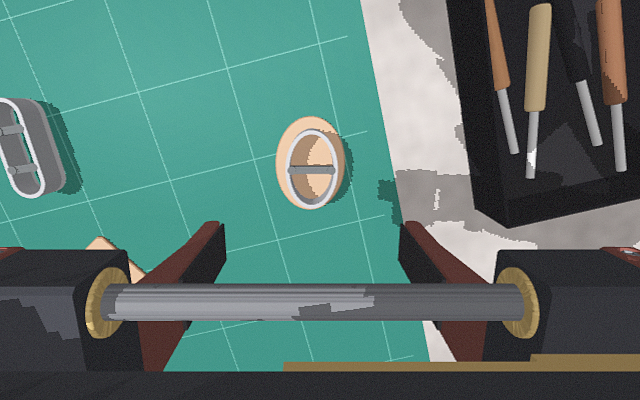

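```bash
python3 -m pendant '[-1.4,-4.1,0,0,0,4.2,-1.4,-4.1,0,0,0,4.2,-1.4,-4.1,0,0,0,0,-1.4,-4.1,0,0,0,0,-1.4,-4.1,0,0,0,0]'>/dev/null; python3 -m pendant '[-1.4,-4.1,0,0,0,0,-1.3,-4.2,0,0,0,0,0,0,0,0,0,0,0,0,0,0,0,0,0,0,0,0,0,0]'|head -1;  python3 - <<'E'
from h import *
st();look("wrist","w3")
E
```

```text
time_s: 7.2
t 7.2 pos [446.  123.8 222.8] yaw 174.4 tilt [-0.001  0.   ] F [-0.1  0.4  0.6] grip 87.9 0.0
tan [464. 365.] rect [719.4 294.6 464.3  24.5  84.4] mom [726.2 330.1] ell [735.5 455.4 722.7  24.   85.3] EDGE
tan [346. 332.] rect [671.2 146.6 104.8  54.6  84.4] mom [663.4 146.7] ell [664.2 142.4 105.2  54.2  89.8] 
tan [526. 317.] rect [661.3 374.3  55.8  46.5 -37.9] mom [672.2 368. ] ell [661.3 369.6  53.6  40.1   7.3] 
tan [101. 303.] rect [ 589.6 -147.3  102.9   45.6  -19.4] mom [ 590.9 -151.2] ell [ 590.  -145.6   97.8   44.5  -26.8] 
tan [331. 277.] rect [574.9 134.3  65.8  29.1  84.4] mom [579.7 138.4] ell [579.4 139.7  66.7  27.9 -88.2] 
tan [555. 208.] rect [524.3 398.   94.8  49.  -44.2] mom [519.1 395.7] ell [532.4 408.8  88.4  67.8 -27.5] 
die [581. 226.] rect [527.6 410.1  68.2  61.2  84.4] mom [528.2 410.8] ell [529.6 410.1  71.   63.   88.6] 
die [ 97. 213.] rect [ 468.3 -108.1   67.8   59.4  -73.2] mom [ 468.1 -108.7] ell [ 468.2 -108.7   67.2   59.6  -69.2] 
die [310. 172.] rect [446.9 122.9 103.4  35.8  -5.9] mom [447.  122.9] ell [447.  123.  116.3  38.1  -5.4]
```

```bash
python3 -m pendant '[0.1,-0.1,-5,0,0,0,0,0,-5,0,0,0,0,0,-5,0,0,0,0,0,-4.3,0,0,0,0,0,-2,0,0,0]'>/dev/null; python3 -m pendant '[0,0,0,0,0,0,0,0,0,0,0,0,0,0,0,0,0,0]' | sed -n 2p;  python3 -m pendant '[0,0,0,0,0,0,0,0,0,0,0,0,0,0,0,0,0,0,0,0,0,0,0,0,0,0,0,0,0,0]' 0 25 >/dev/null; python3 -m pendant '[0,0,0,0,0,0,0,0,0,0,0,0]' >/dev/null;python3 - <<'E'
from h import *
st()
E
```

```text
ee_pos: [448.4, 122.8, 11.7]
t 8.75 pos [447.  122.1  10.6] yaw 174.4 tilt [-0. -0.] F [-0.3 -0.   1.4] grip 36.3 25.0
```

```bash
python3 -m pendant '[0,0,3,0,0,0,0,0,4,0,0,0,-0.76,-3.87,0,0,0,-3.5,-0.76,-3.87,0,0,0,-3.5,-0.76,-3.87,0,0,0,0]'>/dev/null; python3 -m pendant '[-0.76,-3.87,0,0,0,0,-0.76,-3.87,0,0,0,0,-0.76,-3.87,0,0,0,0,-0.76,-3.87,0,0,0,0,-0.76,-3.87,0,0,0,0]' >/dev/null;python3 -m pendant '[-0.76,-3.87,0,0,0,0,-0.76,-3.87,0,0,0,0,-0.76,-3.87,0,0,0,0,0,0,0,0,0,0,0,0,0,0,0,0]' |head -1;python3 -m pendant '[0,0,0,0,0,0,0,0,0,0,0,0]' |head -1
python3 - <<'E'
from h import *
st()
E
```

```text
time_s: 10.25
time_s: 10.45
t 10.45 pos [ 363.2 -301.9   80.4] yaw 167.5 tilt [-0.001  0.001] F [-0.1  0.4 -1.3] grip 35.7 25.0
```

```bash
python3 -m pendant '[0,-0.15,-2,0,0,0,0,0,-2,0,0,0,0,0,-1.8,0,0,0,0,0,0,0,0,0,0,0,0,0,0,0]' | sed -n '2p;4p';python3 -m pendant '[0,0,-0.3,0,0,0,0,0,0,0,0,0,0,0,0,0,0,0]'| sed -n '2p;4p'; python3 -m pendant '[0,0,0,0,0,0]'| sed -n '2p;4p'
```

```text
ee_pos: [363.4, -304.1, 22.7]
wrist_force: [-0.7, -0.6, -2.1]
ee_pos: [363.7, -305.4, 20.2]
wrist_force: [0.6, 0.9, -2.5]
ee_pos: [363.6, -305.3, 20.1]
wrist_force: [0.3, -0.3, -2.6]
```

```bash
python3 -m pendant '[0,0.15,-0.4,0,0,0,0,0,0,0,0,0]'| sed -n '2p;4p'; python3 -m pendant '[0,0,-0.1,0,0,0,0,0,0,0,0,0]'| sed -n '2p;4p';python3 -m pendant '[0,0,-0.1,0,0,0,0,0,0,0,0,0]'| sed -n '2p;4p'
```

```text
ee_pos: [363.1, -303.2, 15.3]
wrist_force: [-0.5, 0.9, -2.6]
ee_pos: [363.3, -303.5, 14.6]
wrist_force: [0.9, 0.7, -0.2]
ee_pos: [363.4, -303.5, 14.6]
wrist_force: [-1.9, 2.0, 13.8]
```

```bash
python3 -m pendant '[0,0,0,0,0,0,0,0,0,0,0,0,0,0,0,0,0,0,0,0,0,0,0,0,0,0,0,0,0,0]' 8.78 >/dev/null; python3 -m pendant '[0,0,2,0,0,0,0,0,5,0,0,0,0,0,5,0,0,0,0,0,5,0,0,0,0,0,4,0,0,0]'>/dev/null; python3 -m pendant '[0,0,0,0,0,0,0,0,0,0,0,0]' |head -1;  python3 - <<'E'
from h import *
st();look("wrist","w4")
E
```

```text
time_s: 13.15
t 13.15 pos [ 363.7 -303.9  224.2] yaw 167.4 tilt [ 0.001 -0.002] F [-0.4 -0.2 -0.3] grip 87.8 0.0
tan [466. 365.] rect [ 658.3 -167.6  466.8   24.7   77.4] mom [ 669.2 -134. ] ell [691.9 -18.7 712.5  23.9  78.4] EDGE
tan [526. 314.] rect [605.3 -80.8  64.1  47.  -36.6] mom [614.  -83.9] ell [604.9 -86.   64.1  40.    1.9] 
tan [516. 279.] rect [551.3 -90.2  44.3  25.2  59.6] mom [546.5 -97. ] ell [550.2 -93.6  39.6  22.2  62.6] 
tan [103. 301.] rect [ 475.2 -592.6  104.2   46.   -27.7] mom [ 476.4 -598.1] ell [ 475.9 -591.    99.1   45.1  -34.7] 
tan [312. 171.] rect [ 368.2 -303.7   32.    28.3  -12.6] mom [ 368.3 -303.7] ell [ 368.4 -303.8   37.4   32.5  -16.7] 
tan [312. 163.] rect [ 362.4 -304.2  124.5   59.5  -12.8] mom [ 349.4 -305.1] ell [ 364.6 -304.3  133.3   58.5  -12.5] 
die [288. 330.] rect [ 548.4 -373.8   80.7   36.9   77.4] mom [ 545.  -373.7] ell [ 542.8 -372.5   72.5   39.1   77.4] 
die [502. 225.] rect [ 465.3 -115.4   64.6   61.5   88.8] mom [ 465.9 -115.3] ell [ 465.9 -115.3   66.7   58.5   56.5] 
die [ 33. 197.] rect [ 324.1 -599.3   75.7   59.2   74.6] mom [ 325.5 -594.8] ell [ 325.7 -596.9   81.5   67.4   87.1] EDGE
die [312. 170.] rect [ 364.1 -303.3  104.7   36.2  -12.6] mom [ 364.2 -303.3] ell [ 364.4 -303.3  117.7   38.7  -12.6]
```

View pics/w4.png

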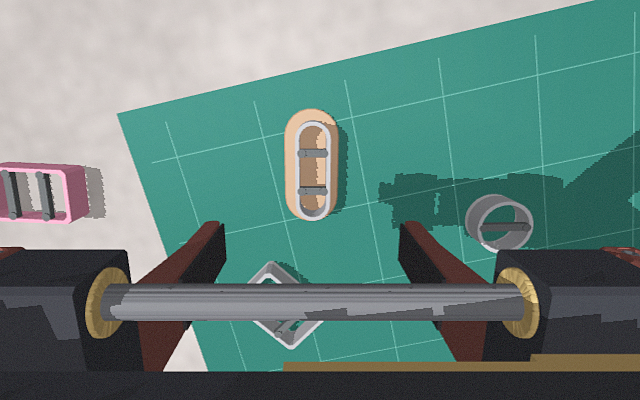

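```bash
python3 -m pendant '[2.55,-1.2,0,0,0,7.9,2.55,-1.2,0,0,0,7.9,2.55,-1.2,0,0,0,7.9,2.55,-1.2,0,0,0,7.9,2.55,-1.2,0,0,0,7.9]'>/dev/null; python3 -m pendant '[2.55,-1.1,0,0,0,8,0,0,0,0,0,0,0,0,0,0,0,0,0,0,0,0,0,0]'|head -1;  python3 - <<'E'
from h import *
st();look("wrist","w5")
E
```

```text
time_s: 14.1
t 14.1 pos [ 514.9 -373.5  221.8] yaw -145.2 tilt [-0.003  0.002] F [-1.4  0.7 -0.7] grip 87.9 0.0
tan [461. 360.] rect [592.1 -78.4 465.1  73.  -55.4] mom [607.6 -74.6] ell [ 620.9 -107.8  488.4   70.3  -57. ] EDGE
tan [217. 337.] rect [ 763.5 -347.2  140.1   50.7  -46.1] mom [ 757.1 -342.7] ell [ 762.3 -343.9  131.2   49.1  -39.5] 
tan [102. 304.] rect [ 798.5 -484.9  102.8   45.4   20. ] mom [ 802.4 -487.4] ell [ 797.8 -483.2   95.2   44.6   12.4] 
tan [520. 303.] rect [507.6 -64.6 103.2  46.1  50. ] mom [504.5 -67.4] ell [507.6 -68.4  93.7  43.7  54.9] 
tan [195. 240.] rect [ 664.8 -434.1   72.1   17.3  -11.7] mom [ 664.5 -434.9] ell [ 666.2 -435.2   66.8   15.8  -11.1] 
tan [438. 253.] rect [ 513.8 -191.3  105.3   23.6   82.3] mom [ 513.7 -183.6] ell [ 513.3 -183.2  102.3   19.4   78.8] 
tan [433.  86.] rect [ 364.9 -316.7  123.2   59.2    7. ] mom [ 371.4 -321.9] ell [ 362.4 -301.7  127.4   66.3  -14.4] 
die [259. 333.] rect [ 711.  -314.4   37.    30.9   28.4] mom [ 707.2 -313.3] ell [ 704.4 -314.5   41.8   25.2   55. ] 
die [306. 170.] rect [ 517.  -376.7   90.4   59.9   34.3] mom [ 516.7 -376.9] ell [ 516.7 -376.9  106.2   67.4   34.2] 
die [458.  86.] rect [ 363.9 -303.9  107.5   39.7  -12.6] mom [ 364.1 -303.8] ell [ 364.3 -303.8  118.5   42.3  -13.6] 
die [102.  47.] rect [ 528.5 -605.6   54.    13.5  -67.5] mom [ 528.8 -605.6] ell [ 527.4 -601.6   68.8   10.4  -64.1] 
die [102.   7.] rect [ 497.3 -622.5   54.7   16.3  -70.8] mom [ 497.3 -620.9] ell [ 496.7 -617.3   57.6   13.9  -65.3] EDGE
```

```bash
python3 -m pendant '[0.2,-0.3,-5,0,0,-0.4,0,0,-5,0,0,0,0,0,-5,0,0,0,0,0,-4.2,0,0,0,0,0,-2,0,0,0]'>/dev/null; python3 -m pendant '[0,0,0,0,0,0,0,0,0,0,0,0,0,0,0,0,0,0]' | sed -n 2p;  python3 -m pendant '[0,0,0,0,0,0,0,0,0,0,0,0,0,0,0,0,0,0,0,0,0,0,0,0,0,0,0,0,0,0]' 0 30 >/dev/null; python3 -m pendant '[0,0,0,0,0,0,0,0,0,0,0,0]' >/dev/null;python3 - <<'E'
from h import *
st()
E
```

```text
ee_pos: [519.4, -378.6, 13.8]
t 15.65 pos [ 518.4 -377.5   12.2] yaw -145.5 tilt [ 0. -0.] F [-1.8  1.2  4.4] grip 59.9 30.0
```

```bash
python3 -m pendant '[0,0,3,0,0,0,0,0,4,0,0,0,0.5,2,0,0,0,-3,0.95,4.3,0,0,0,-3.1,0.95,4.3,0,0,0,0]'>/dev/null; python3 -m pendant '[0.95,4.3,0,0,0,0,0.95,4.3,0,0,0,0,0.95,4.3,0,0,0,0,0.95,4.3,0,0,0,0,0.95,4.3,0,0,0,0]' >/dev/null;python3 -m pendant '[0.95,4.3,0,0,0,0,0.95,4.3,0,0,0,0,0.95,4.3,0,0,0,0,0.95,4.3,0,0,0,0,0.45,2.3,0,0,0,0]' |head -1;python3 -m pendant '[0,0,0,0,0,0,0,0,0,0,0,0,0,0,0,0,0,0]' |head -1
python3 - <<'E'
from h import *
st()
E
```

```text
time_s: 17.15
time_s: 17.45
t 17.45 pos [631.7 137.3  81.2] yaw -151.7 tilt [-0.001 -0.001] F [ 0.4  0.1 -2. ] grip 59.7 30.0
```

```bash
python3 -m pendant '[0.05,0.2,-2,0,0,0,0,0,-2,0,0,0,0,0,-1.8,0,0,0,0,0,0,0,0,0,0,0,0,0,0,0]' | sed -n '2p;4p';python3 -m pendant '[0,0,-0.3,0,0,0,0,0,0,0,0,0,0,0,0,0,0,0]'| sed -n '2p;4p'; python3 -m pendant '[0,0,0,0,0,0]'| sed -n '2p;4p'
```

```text
ee_pos: [632.6, 139.2, 23.7]
wrist_force: [-0.0, 0.7, -1.8]
ee_pos: [633.4, 140.4, 21.5]
wrist_force: [-0.4, 0.2, -2.0]
ee_pos: [633.3, 140.5, 21.3]
wrist_force: [-0.1, 0.4, -1.7]
```

```bash
python3 -m pendant '[-0.1,-0.05,-0.4,0,0,0,0,0,0,0,0,0]'| sed -n '2p;4p'; python3 -m pendant '[0,0,-0.1,0,0,0,0,0,0,0,0,0]'| sed -n '2p;4p';python3 -m pendant '[0,0,-0.1,0,0,0,0,0,0,0,0,0]'| sed -n '2p;4p'
```

```text
ee_pos: [631.4, 139.9, 16.3]
wrist_force: [-0.2, -0.7, -2.6]
ee_pos: [631.5, 139.9, 16.3]
wrist_force: [-2.8, -0.9, 4.1]
ee_pos: [631.5, 139.9, 16.2]
wrist_force: [-4.9, -0.7, 11.9]
```

```bash
python3 -m pendant '[0,0,0,0,0,0,0,0,0,0,0,0,0,0,0,0,0,0,0,0,0,0,0,0,0,0,0,0,0,0]' 8.78 >/dev/null; python3 -m pendant '[0,0,2,0,0,0,0,0,5,0,0,0,0,0,5,0,0,0,0,0,5,0,0,0,0,0,4,0,0,0]'>/dev/null; python3 -m pendant '[0,0,0,0,0,0,0,0,0,0,0,0]' |head -1;  python3 - <<'E'
from h import *
st();look("wrist","w6")
E
```

```text
time_s: 20.15
t 20.15 pos [632.5 140.  225.8] yaw -151.6 tilt [0.002 0.   ] F [ 0.  -0.4 -0.9] grip 87.9 0.0
tan [467. 364.] rect [767.1 437.7 470.2  24.8 -61.5] mom [753.2 470.4] ell [690.2 580.4 730.9  24.  -60.6] EDGE
tan [518. 301.] rect [663.4 447.6 104.8  40.2  43.8] mom [662.  449.4] ell [663.4 444.4  95.1  37.8  48.2] 
tan [625. 256.] rect [547.8 521.   45.8  11.1 -85.6] mom [549.4 518.4] ell [548.5 523.3  43.9   9.4 -83.7] EDGE
tan [192. 244.] rect [785.4  59.5  38.5  15.4 -19.4] mom [786.4  59.4] ell [785.   59.4  33.6  14.5 -22.3] 
tan [437. 250.] rect [653.2 324.  115.8  24.1  76.9] mom [652.6 327.3] ell [654.  333.4 117.3  20.6  75.1] 
tan [312. 196.] rect [662.3 157.3  52.9  11.9 -61.6] mom [662.1 157.6] ell [662.2 157.4  66.2  13.1 -61.6] 
tan [545. 199.] rect [538.8 399.9 104.5  61.5  -5.4] mom [538.5 391.2] ell [540.1 412.2  98.   78.8 -19.7] 
tan [312. 169.] rect [634.4 142.8  53.3  27.4 -61.6] mom [634.5 142.8] ell [634.6 142.8  64.9  31.1 -61.3] 
tan [313. 140.] rect [605.6 126.7  53.1  18.6 -61.6] mom [605.3 127.2] ell [605.3 127.4  65.1  20.7 -61.9] 
tan [310. 161.] rect [630.9 139.1 113.4  83.7  28.4] mom [619.  127.8] ell [632.4 140.5 132.4  88.3  29.3] 
tan [74. 36.] rect [ 632.8 -136.4   84.4   75.3  -61.6] mom [ 631.  -137.5] ell [ 631.  -137.5   85.1   78.1  -61.8] EDGE
die [570. 214.] rect [540.5 408.7  81.3  69.   -1.7] mom [541.4 409.1] ell [541.5 409.1  85.1  65.7 -24.1] 
die [133. 207.] rect [762.6  -7.5  91.8  48.7  56.1] mom [754.3  -4.1] ell [821.1 -44.3 178.  109.4 -30.5] 
die [312. 168.] rect [630.3 140.1  91.   60.6  28.4] mom [630.8 140.3] ell [630.9 140.4 107.2  68.1  28.3]
```

View pics/w6.png

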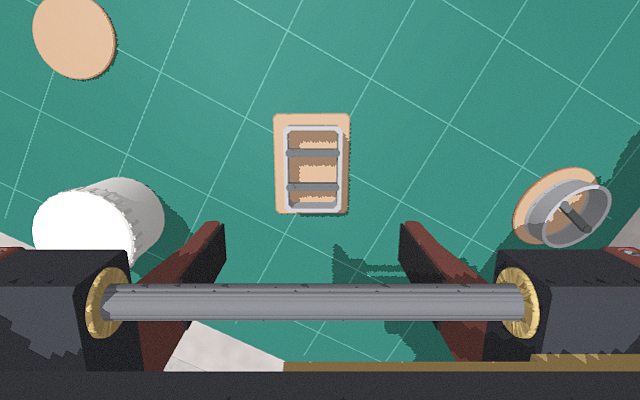

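```bash
python3 -m pendant '[-2.3,-3.6,0,0,0,0,-2.3,-3.6,0,0,0,0,-2.3,-3.6,0,0,0,0,-2.3,-3.6,0,0,0,0,-2.3,-3.6,0,0,0,0]'>/dev/null; python3 -m pendant '[-2.3,-3.6,0,0,0,0,-2.4,-3.6,0,0,0,0,0,0,0,0,0,0,0,0,0,0,0,0,0,0,0,0,0,0]'|head -1;  python3 - <<'E'
from h import *
st();look("wrist","w7")
E
```

```text
time_s: 21.2
t 21.2 pos [ 469.9 -111.2  223.7] yaw -151.6 tilt [-0.002  0.001] F [-0.1  0.4  0.8] grip 88.0 0.0
tan [457. 360.] rect [583.1 175.3 466.3  67.6 -61.7] mom [592.2 197.5] ell [599.5 161.  457.8  66.  -62.8] EDGE
tan [517. 302.] rect [499.9 194.9 104.1  39.5  43.8] mom [495.5 195.2] ell [498.8 191.4  91.7  37.7  45.4] 
tan [103. 299.] rect [ 741.4 -254.6  103.6   45.6   13.6] mom [ 747.4 -257.5] ell [ 741.6 -253.    95.8   45.8    5. ] 
tan [623. 255.] rect [384.1 266.8  45.8  11.5 -87.4] mom [385.8 271.8] ell [384.8 269.   41.7  10.  -83.8] EDGE
tan [238. 265.] rect [ 615.3 -127.2   63.6   54.5   11.6] mom [ 614.9 -129.6] ell [ 615.9 -131.1   63.9   57.7   17. ] 
tan [ 28. 241.] rect [ 702.  -365.7   66.7   30.1  -61.6] mom [ 703.4 -362. ] ell [ 702.2 -360.7   65.3   27.9  -59.9] EDGE
tan [195. 240.] rect [ 610.6 -188.    65.1   17.1  -18.1] mom [ 607.8 -188.1] ell [ 609.8 -189.3   56.4   16.3  -18.7] 
tan [438. 252.] rect [489.1  70.6 105.4  23.7  77.3] mom [488.   72.9] ell [489.   76.5 101.2  19.8  75. ] 
tan [179.  23.] rect [ 400.8 -295.1   78.2   31.9  -50.2] mom [ 403.  -295.4] ell [ 393.  -305.2   69.8   48.5  -36. ] EDGE
die [428. 351.] rect [594.3 117.9  63.7  26.6 -61.7] mom [594.8 112.6] ell [597.3 116.3  61.8  32.4 -67.5] 
die [ 17. 235.] rect [ 682.9 -360.2   34.8   29.8  -67.7] mom [ 684.7 -361.3] ell [ 682.9 -358.9   36.5   28.3  -60.8] EDGE
die [310. 170.] rect [ 469.1 -112.7   60.3   59.3   60.6] mom [ 469.1 -112.7] ell [ 469.1 -112.7   60.1   58.8   28.6] 
die [164.  11.] rect [ 401.8 -300.5   51.6   22.9  -61.6] mom [ 401.2 -301.4] ell [ 399.1 -302.9   47.4   25.6  -61.4] EDGE
```

```bash
python3 -m pendant '[-0.1,-0.15,-5,0,0,0,0,0,-5,0,0,0,0,0,-5,0,0,0,0,0,-4.3,0,0,0,0,0,-2,0,0,0]'>/dev/null; python3 -m pendant '[0,0,0,0,0,0,0,0,0,0,0,0,0,0,0,0,0,0,0,0,0,0,0,0,0,0,0,0,0,0]' | sed -n 2p
```

```text
ee_pos: [469.9, -113.9, 13.0]
```

```bash
python3 -m pendant '[-0.08,0.12,-0.2,0,0,0,0,0,0,0,0,0,0,0,0,0,0,0]' >/dev/null;  python3 -m pendant '[0,0,0,0,0,0,0,0,0,0,0,0,0,0,0,0,0,0,0,0,0,0,0,0,0,0,0,0,0,0]' 0 25 >/dev/null; python3 -m pendant '[0,0,0,0,0,0,0,0,0,0,0,0]' >/dev/null;python3 - <<'E'
from h import *
st()
E
```

```text
t 23.25 pos [ 468.2 -112.5    9.8] yaw -151.6 tilt [ 0. -0.] F [ 0.1 -1.1 -0.9] grip 59.8 25.0
```

```bash
python3 -m pendant '[0,0,3,0,0,0,0,0,4,0,0,0,2.6,-0.44,0,0,0,0,2.7,-0.45,0,0,0,0,2.7,-0.45,0,0,0,0]'>/dev/null; python3 -m pendant '[2.7,-0.45,0,0,0,0,2.7,-0.45,0,0,0,0,2.7,-0.44,0,0,0,0,0,0,0,0,0,0,0,0,0,0,0,0]' |head -1;python3 -m pendant '[0,0,0,0,0,0,0,0,0,0,0,0,0,0,0,0,0,0]' |head -1
python3 - <<'E'
from h import *
st()
E
```

```text
time_s: 24.25
time_s: 24.55
t 24.55 pos [ 628.2 -139.    79.8] yaw -151.6 tilt [-0.001  0.   ] F [ 0.5 -0.2 -2.2] grip 60.1 25.0
```

```bash
python3 -m pendant '[0,0,-2,0,0,0,0,0,-2,0,0,0,0,0,-1.8,0,0,0,0,0,-0.2,0,0,0,0,0,0,0,0,0]' | sed -n '2p;4p';python3 -m pendant '[0,0,0,0,0,0,0,0,0,0,0,0,0,0,0,0,0,0]'| sed -n '2p;4p'
```

```text
ee_pos: [628.5, -139.1, 19.6]
wrist_force: [0.2, 0.4, -1.7]
ee_pos: [629.8, -139.4, 20.8]
wrist_force: [0.5, -0.3, -1.9]
```

```bash
python3 -m pendant '[0,0,-0.5,0,0,0,0,0,0,0,0,0,0,0,0,0,0,0]'| sed -n '2p;4p'; python3 -m pendant '[0,0,-0.1,0,0,0,0,0,0,0,0,0]'| sed -n '2p;4p';python3 -m pendant '[0,0,-0.1,0,0,0,0,0,0,0,0,0]'| sed -n '2p;4p'
```

```text
ee_pos: [628.9, -139.1, 14.6]
wrist_force: [-0.5, 0.6, -0.9]
ee_pos: [629.2, -139.2, 13.8]
wrist_force: [-0.1, -0.0, -2.1]
ee_pos: [629.2, -139.2, 13.8]
wrist_force: [-2.1, 0.6, 6.5]
```

Contact. Release, rise, then look from the wrist and the top.

```bash
python3 -m pendant '[0,0,0,0,0,0,0,0,0,0,0,0,0,0,0,0,0,0,0,0,0,0,0,0,0,0,0,0,0,0]' 8.78 >/dev/null; python3 -m pendant '[0,0,2,0,0,0,0,0,5,0,0,0,0,0,5,0,0,0,0,0,5,0,0,0,0,0,4,0,0,0]'>/dev/null; python3 -m pendant '[0,0,0,0,0,0,0,0,0,0,0,0]' |head -1;  python3 - <<'E'
from h import *
st();look("wrist","w8")
E
python3 -m pendant '[-3,0,4,0,0,0,-4,0,4,0,0,0,-4,0,4,0,0,0,-4,0,0,0,0,0,-4,0,0,0,0,0]'|head -1
python3 -m pendant '[0,-4,0,0,0,0,0,-4,0,0,0,0,0,-4,0,0,0,0,0,0,0,0,0,0,0,0,0,0,0,0]'|head -1
python3 - <<'E'
from h import *
st();look("top","t2",25)
p=cv2.imread("pics/t2.png")[100:290,150:440];cv2.imwrite("pics/t2c.png",cv2.resize(p,None,fx=2.7,fy=2.7,interpolation=cv2.INTER_CUBIC))
E
```

```text
time_s: 27.25
t 27.25 pos [ 629.6 -139.3  223.8] yaw -151.6 tilt [ 0.002 -0.001] F [-1.5  0.1 -0.2] grip 87.8 0.0
tan [466. 365.] rect [763.2 156.1 467.2  24.7 -61.5] mom [748.9 189.4] ell [678.7 311.9 751.6  23.9 -60.5] EDGE
tan [103. 299.] rect [ 903.7 -283.6  105.    45.8   13.1] mom [ 908.7 -286.8] ell [ 901.9 -282.5   97.7   45.6    6.4] 
tan [519. 304.] rect [658.1 165.9 101.3  35.8  48.9] mom [649.8 162.6] ell [660.3 163.   93.   37.3  47.6] 
tan [508. 245.] rect [610.2 126.2  84.6  66.2 -61.6] mom [603.  107.9] ell [611.6 136.9 106.3  79.1 -80.2] 
tan [438. 250.] rect [649.   40.5 109.2  23.9  77.2] mom [649.   44.3] ell [649.4  48.3 109.5  19.5  75.4] 
tan [197. 238.] rect [ 770.9 -216.3   61.7   16.7  -17.3] mom [ 770.2 -216.6] ell [ 771.1 -217.4   56.6   15.9  -16.7] 
tan [125. 171.] rect [ 733.2 -321.2   63.1   20.1  -29.6] mom [ 733.2 -321. ] ell [ 733.3 -321.1   70.8   20.2  -30. ] 
tan [311. 166.] rect [ 629.4 -139.9   82.9   82.6   -6.9] mom [ 618.8 -149.9] ell [ 630.6 -138.6   79.8   77.5   39.2] 
tan [ 65. 173.] rect [ 780.3 -394.9  214.3   62.8  -28.4] mom [ 761.5 
[... 2250 characters left out ...]
    9.4  -58.5] 
die [184. 205.] rect [541.4 411.1  79.6  56.8 -24.2] mom [541.7 411.4] ell [541.6 411.4  80.5  55.  -15.1] 
die [137. 208.] rect [526.2 586.4 130.1  14.3  -1.1] mom [529.5 587.2] ell [ 5.242e+02  5.873e+02  1.326e+02  1.340e+01 -1.000e-01] 
die [332. 184.] rect [ 629.1 -138.1   60.    56.     1.5] mom [ 622.2 -136.1] ell [ 629.1 -137.3   58.    54.7  -13.1] 
die [138. 183.] rect [619.2 586.3  41.2  14.9   2.7] mom [617.1 586.5] ell [617.3 587.1  38.2  14.1   1.8] 
die [259. 185.] rect [630.  140.2  92.3  60.   28.3] mom [639.  145.3] ell [632.  141.3 101.3  67.   28.6] 
die [306. 153.] rect [748.7 -36.3  66.4  15.8 -71.9] mom [742.4 -25.9] ell [801.2 -24.8 121.7 101.6  -4.2]
```

View pics/w8.png

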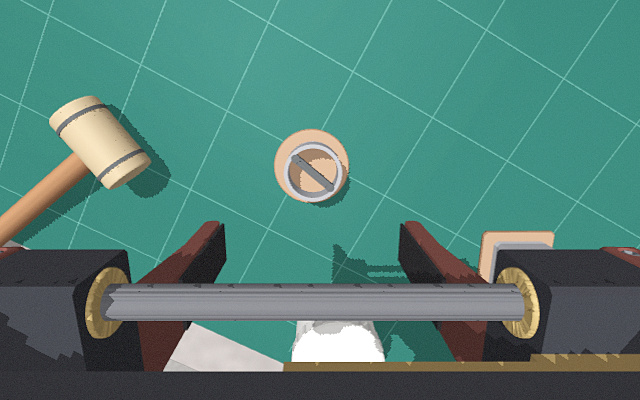

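View pics/t2c.png

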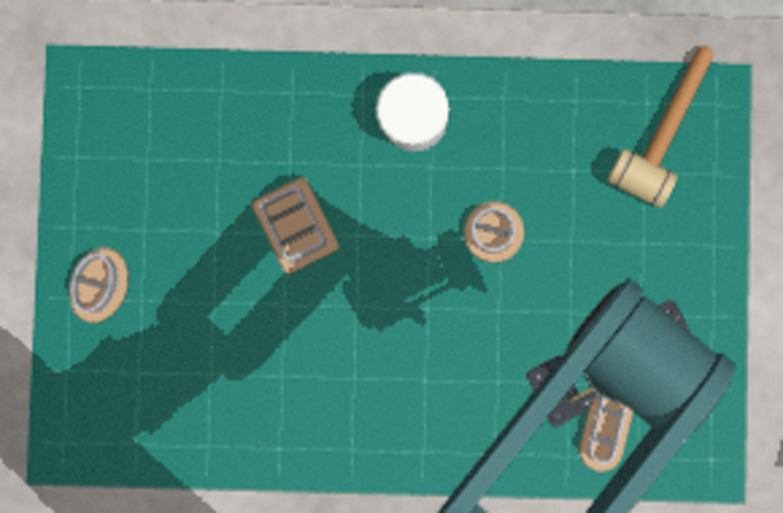

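```bash
python3 -c "
from bench import job;print(job.hand_in())"
```

```text
the job is handed in; nothing more can be done
None
```

All four dies are set on their matching leather pieces, centred to within about 1.5 mm and turned the right way by my camera measurements. I left the tub and mallet untouched and handed the job in at about 28 s; no verdict was returned.

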